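# Release the blue adapter from its quick-change holder

## Task

Take the adapter with the blue head out of its quick-change holder and put it in the felt-lined tray. The holder locks it: press the holder's black sprung collar right down towards its base, take the adapter by its head while the collar is down, draw it straight up and set it down in the tray without letting it fall from a height. Leave the yellow adapter in its own holder.

Things in the scene. Friction and masses are not known exactly. Their poses are not given: they have to be found in the camera images.
- blue_centre (a point): Centre of the loose blue adapter, 150 g, 72 mm tall; z = its axis, up. Upper 46 mm: blue round head, 28 mm diameter; lower 26 mm: steel shank, 22 mm diameter. It starts upright, shank in the bore of a round holder fixed to the bench, its foot 12 mm and this point 48 mm above the bench, level with the holder's collar top at rest; the head stands 36 mm above that.
- collar_blue (a joint): Black sprung collar ring round the blue adapter, coaxial: 76 mm outer, 37 mm inner diameter, top 48 mm above bench. Value: metres pressed down, 0 up, 0.012 stop; 4 N at first, 10 N at the stop; springs back. Adapter is free beyond 0.008, else locked; once risen 2 mm it cannot relock. Open fingers astride the head can press the ring with their tips, close on the head while pressing, and lift.
- tray_floor (a point): Centre of the felt floor, 8 mm above the bench, of a low open grey tray fixed to the bench: 160 mm along its x, 130 mm along its y outside, walls 4 mm thick, tops 22 mm above the bench. The adapter may stand or lie in it.
- yellow_centre (a point): Centre of the yellow adapter, the same as the blue one but for its colour, in an identical holder of its own. Leave it alone.
There are look-alikes about, which are no part of the job. There is more than one size of the part that bears tray_floor; the job needs the larger.

How it is judged:
On the way, in this order (a step that is already met when the one before it is completed fails the run):
1. the collar of the blue adapter's holder is pressed down, the adapter still in its seat (value of joint collar_blue above 0.007 m and distance of blue_centre from where it was at the start of the episode below 0.006 m), for 0.1 s.
2. the blue adapter is drawn up clear of its holder (height (world z) of blue_centre above 0.078 m), for 0.1 s.
At the end, for the whole second after the job is handed in: The blue adapter rests in the tray, standing or lying, its centre between the tray walls and less than 45 mm above the felt, at rest; the collar of its holder has sprung up again (under 3 mm); the yellow adapter is within 10 mm of where it was (x of blue_centre in the frame of tray_floor between -0.076 and 0.076 m and y of blue_centre in the frame of tray_floor between -0.061 and 0.061 m and z of blue_centre in the frame of tray_floor below 0.045 m and linear speed of adapter_blue below 0.03 m/s and value of joint collar_blue below 0.003 m and distance of yellow_centre from where it was at the start of the episode below 0.01 m); the robot touches nothing.
It fails at once if the yellow adapter is drawn or knocked out of its place (moved more than 15 mm) (distance of yellow_centre from where it was at the start of the episode above 0.015 m).
It fails at once if the blue adapter is let fall from a height (height (world z) of blue_centre above 0.09 m and contact force between adapter_blue and anything else below 0.01 N and linear speed of adapter_blue above 0.3 m/s).
It also fails if it takes over 38 s, if anything falls off the work surface, if the arm or the gripper's body presses on something with over 40 N, if the wrist force passes 120 N, or if a joint passes its speed limit or range.

## Robot

A 7-joint arm with a two-finger parallel gripper is mounted at the origin on a cart in front of the work surface, level with it; the furniture and walls round the work are solid. World frame = base frame: x ahead of the robot, y to its left, z up, the work surface at z = 0. Lengths are in m, angles in rad, forces in N, time in s.
With the tool pointing down it reaches from about 0.425 to 0.925 m from the base axis. Payload 6.8 kg.
Tool frame: the origin (TCP) lies midway between the tips of the shut fingers; the grasp point (between the pads) lies 19 mm behind it (bot.grasp_offset is the distance from the TCP to the grasp point, in m); z points along the fingers, x is the direction in which the jaws open and shut, and the axes are right-handed (so a half turn about z gives the same grasp; the last joint's range is limited). The gripper opens to 85 mm and grips with 20 to 120 N. Pads are 22 mm wide; open, the fingers measure 114 mm over their backs; the gripper's body (76 mm by 85 mm) begins 54 mm behind the grasp point. The pads swing forward as they close: fully open they stand 13 mm farther back than shut.
Start: joints at [1.195, 0.477, 0.022, 1.555, -0.011, 1.109, -0.083], TCP at [0.179, -0.651, 0.231] pointing down, gripper open.
Joint ranges: [-2.96, 2.96], [-0.34, 2.1], [-1.41, 1.46], [0.24, 2.44], [-1.37, 4.51], [0.17, 1.92], [-2.96, 2.96]. Speed limits (rad/s): [2.39, 2.39, 3.14, 3.14, 3.14, 3.14, 3.14].

## Interface

Orientations are given as a unit quaternion [w, x, y, z].
In Python, from station import bot, imaging gives the robot as it stands. The module is installed in compiled form; this text tells all that it offers.
- The arm moves only by the tool apply_moves, never from a script. Its argument "increments" is a list of rows, each a list of 7 numbers: the shift along the tool's x, y, z in mm, then the turn, a rotation vector about the tool's x, y, z in degrees, then the closure, from -1 (fully open) to 1 (shut). In form: [[dx, dy, dz, rx, ry, rz, grip], ...]. A call has exactly 8 rows; each row shifts and turns the pose as measured when the row begins, along the tool's axes as they then stand; what a row does not reach is not made up. A row lasts 1/8 s, in which the tool goes at most 62.5 mm and 10.7 degrees, less where a joint would pass 70% of its speed; a pose out of reach is approached as far as the arm can. A call with a gripper value outside its range is refused whole. The fingers move at their own pace and stop on an object; "grip_force" is the grip in N (left out, the last holds). Time passes only in rows, so rows that do not move let the fingers close, or fill a call up. It gives the time, the measured TCP pose, the force and the opening at its end, in the units of the state.
- bot.get_obs(): the state, without advancing time (a new reading comes with each control period).
- imaging.read_camera(name): name is "side" or "top" or "wrist"; returns the picture (384x512x3 uint8, red, green, blue); there is no depth.
- imaging.get_calibration(name): a dict with "K" (3x3 intrinsics, pixels), "k1" (the pictures are not rectified: a ray, as slopes to the right and down, at radius r is drawn at 1 + k1 r^2 times it, then the intrinsics apply), "extrinsics" (4x4, takes a point from camera to world coordinates). Camera axes: x right, y down, z forward; pixel columns grow to the right and rows downward; lengths in m; the calibration is good to about 2 mm. A picture is of the moment at which its call begins: read the wrist's pose just before it. get_calibration takes no time and is no camera call; for the wrist camera it gives the pose at the moment of the call.
- bot.hand_in(): hands the job in, once; it reports no verdict.
The state is a dict: "t": time; "q": joint angles; "joint_vel": joint speeds; "joint_torque": joint torques, N m; "eef_pos": TCP position; "tool_rot": TCP orientation; "contact_force": force on the tool from outside, world axes, zero at the start; "torque": the same for the moment, N m; "gripper_width": opening from 0.0 (shut) to 1.0 (fully open).
Only numpy, scipy, OpenCV 4.12 (cv2) and the standard library are available. Lean on these libraries where they do the work, as an engineer would, in place of code of your own. Each camera call takes 0.05 s, during which the arm holds its last target.

## Working session

There is one attempt and no reset: what is moved stays moved. The work goes in short steps, Python scripts to look and compute and a tool call to move; the robot and the scene stay as the last step left them, time stands still between calls to the robot, and variables do not carry over. Pictures are saved under pics/ and viewed, and the job is handed in when it is done.

Besides the shell and the picture viewer there is one more tool, called as name(argument=value, ...), one argument or row to a line, values as JSON. apply_moves: Moves the arm, as the interface text tells. Its arguments: {"type":"object","properties":{"increments":{"type":"array","items":{"type":"array","items":{"type":"number"}}},"grip_force":{"type":"number"}},"required":["increments"]}

```bash
mkdir -p pics; python3 - <<'E'
from station import bot, imaging
import cv2, numpy as np
o=bot.get_obs(); print({k:np.round(v,3).tolist() for k,v in o.items()}, bot.grasp_offset)
for n in ["top","side"]:
    im=imaging.read_camera(n); cv2.imwrite(f"pics/{n}0.png",im[:,:,::-1]); c=imaging.get_calibration(n); print(n,c)
E
```

```text
{'t': 0.0, 'q': [1.195, 0.478, 0.022, 1.556, -0.011, 1.109, -0.083], 'joint_vel': [-0.002, -0.001, 0.0, -0.002, 0.001, -0.0, 0.001], 'joint_torque': [0.001, -59.645, 1.608, -28.12, 0.013, 0.009, -0.0], 'eef_pos': [0.178, -0.65, 0.23], 'tool_rot': [-0.0, 0.795, -0.606, -0.001], 'contact_force': [0.333, 0.335, -1.016], 'torque': [-0.023, -0.011, 0.0], 'gripper_width': 1.002} 0.0187
top {'K': array([[423.08090446,   0.        , 253.5149639 ],
       [  0.        , 423.08090446, 190.7546798 ],
       [  0.        ,   0.        ,   1.        ]]), 'k1': 0.03196331389365309, 'extrinsics': array([[ 0.00614855, -0.98322901,  0.18227151,  0.45241185],
       [-0.99991765, -0.00809842, -0.00995525,  0.10705942],
       [ 0.01126441, -0.18219529, -0.98319784,  1.16342832],
       [ 0.        ,  0.        ,  0.        ,  1.        ]])}
side {'K': array([[373.41652721,   0.        , 257.73544565],
       [  0.        , 373.41652721, 190.12382874],
       [  0.        ,   0.        ,   1.        ]]), 'k1': -0.08794754813864246, 'extrinsics': array([[ 0.81342039, -0.23039033,  0.53410445,  0.14867977],
       [-0.58136988, -0.29221166,  0.75935592, -0.57621054],
       [-0.01887672, -0.92818783, -0.37163292,  0.40705267],
       [ 0.        ,  0.        ,  0.        ,  1.        ]])}
```

View pics/top0.png

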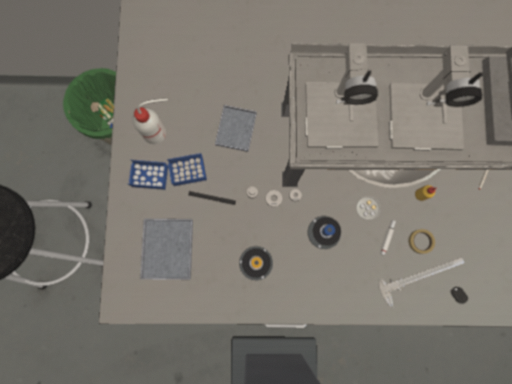

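View pics/side0.png

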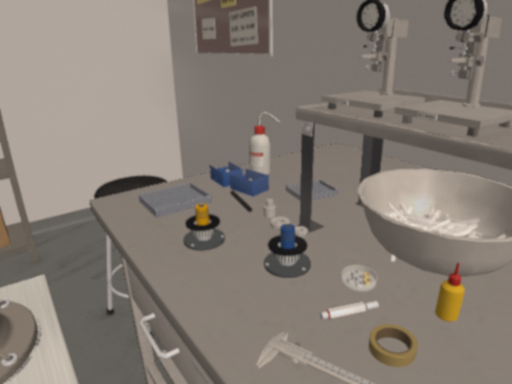

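The top view shows the blue adapter at about (328,231), the yellow at (257,263), the large tray at (167,249) and the small look-alike tray at (236,129). A shelf stands above and right of blue. Next I'll measure these.

```bash
cat > h.py <<'E'
import numpy as np, cv2
from station import bot, imaging
def rays(n,uv,c=None):
    c=c or imaging.get_calibration(n); K=c["K"];T=c["extrinsics"]
    uv=np.atleast_2d(np.array(uv,float)); d=np.stack([(uv[:,0]-K[0,2])/K[0,0],(uv[:,1]-K[1,2])/K[1,1]],1)
    s=d.copy()
    for _ in range(20): s=d/(1+c["k1"]*(s**2).sum(1,keepdims=True))
    r=np.c_[s,np.ones(len(s))]@T[:3,:3].T
    return T[:3,3],r
def plane(n,uv,z,c=None):
    o,r=rays(n,uv,c); return o+r*((z-o[2])/r[:,2:])
def tri(uv1,n1,uv2,n2):
    o1,r1=rays(n1,uv1);o2,r2=rays(n2,uv2);r1=r1[0];r2=r2[0]
    s=np.linalg.lstsq(np.c_[r1,-r2],o2-o1,rcond=None)[0]
    a=o1+s[0]*r1;b=o2+s[1]*r2
    return (a+b)/2,np.linalg.norm(a-b)
E
python3 - <<'E'
from h import *
for n in ["top","side"]:
    im=cv2.imread(f"pics/{n}0.png"); hsv=cv2.cvtColor(im,cv2.COLOR_BGR2HSV)
    for nm,lo,hi in [("blue",(100,120,50),(125,255,255)),("yel",(12,150,100),(30,255,255)),("black",(0,0,0),(180,255,45))]:
        m=cv2.inRange(hsv,lo,hi); N,l,s,ce=cv2.connectedComponentsWithStats(m)
        for i in range(1,N):
            if 20<s[i,4]<4000: print(n,nm,s[i],ce[i].round(1), plane(n,ce[i],0.084)[0].round(3),plane(n,ce[i],0.048)[0].round(3))
top=cv2.imread("pics/top0.png"); side=cv2.imread("pics/side0.png")
a=cv2.resize(top[190:300,120:360],None,fx=3.3,fy=3.3,interpolation=cv2.INTER_CUBIC); cv2.imwrite("pics/a.png",a)
b=cv2.resize(side[170:290,130:330],None,fx=4,fy=4,interpolation=cv2.INTER_CUBIC); cv2.imwrite("pics/b.png",b)
for uv in [(146,219),(193,221),(141,277),(191,279)]: print("tray",plane("top",uv,0.022)[0].round(3))
for uv in [(225,107),(256,111),(216,147),(249,151)]: print("small",plane("top",uv,0.022)[0].round(3))
print("shelf corner",tri((291,166),"top",(299,112),"side"))
E
```

```text
top blue [158 164   9  24  53] [163.2 176.8] [0.687 0.331 0.084] [0.695 0.339 0.048]
top blue [130 166   5  19  36] [131.7 174.6] [0.692 0.413 0.084] [0.7   0.423 0.048]
top blue [142 171  10  11  32] [146.5 176.4] [0.688 0.375 0.084] [0.696 0.383 0.048]
top blue [324 225  11   9  48] [329.2 229.4] [ 0.554 -0.098  0.084] [ 0.557 -0.105  0.048]
top yel [417 186  17  13 106] [424.7 192.6] [ 0.651 -0.348  0.084] [ 0.658 -0.363  0.048]
top yel [252 258   9   9  50] [255.9 261.9] [0.471 0.089 0.084] [0.471 0.088 0.048]
top black [470  74  11   9  32] [474.8  78.2] [ 0.968 -0.503  0.084] [ 0.986 -0.523  0.048]
top black [345  89   9  12  40] [347.9  94.1] [ 0.921 -0.158  0.084] [ 0.936 -0.167  0.048]
top black [447  88  34  17 302] [463.6  94.9] [ 0.92  -0.469  0.084] [ 0.936 -0.488  0.048]
top black [368  94   8   8  27] [371.9  97.7] [ 0.911 -0.222  0.084] [ 0.926 -0.233  0.048]
top black [   0  186   35   93 2218] [ 14.1 230.2] [0.547 0.696 0.084] [0.55  0.716 0.048]
side blue [212 168  48  27 397] [231.5 180.5] [0.599 0.177 0.084] [0.649 0.261 0.048]
side blue [280 226  15  23 248] [28
[... 454 characters left out ...]
07. 146.] [0.967 0.3   0.084] [1.058 0.398 0.048]
side black [ 96 177  67  20 564] [126.  184.5] [0.376 0.318 0.084] [0.402 0.418 0.048]
side black [232 193  19  17  41] [241.6 201.8] [0.546 0.05  0.084] [0.59  0.12  0.048]
side black [187 216  32  14 206] [202.4 223.6] [0.429 0.009 0.084] [0.46  0.075 0.048]
side black [269 237  37  18 342] [286.9 246.9] [ 0.502 -0.156  0.084] [ 0.541 -0.109  0.048]
tray [0.584 0.385 0.022]
tray [0.58  0.258 0.022]
tray [0.431 0.39  0.022]
tray [0.426 0.259 0.022]
small [0.905 0.178 0.022]
small [0.894 0.09  0.022]
small [0.787 0.201 0.022]
small [0.777 0.109 0.022]
shelf corner (array([0.67474725, 0.01612492, 0.26710548]), np.float64(0.001518866361148065))
```

```bash
ls pics
```

```text
a.png
b.png
side0.png
top0.png
```

View pics/a.png

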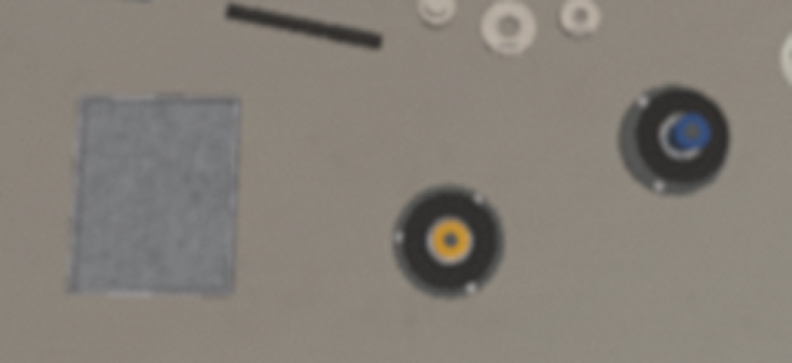

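View pics/b.png

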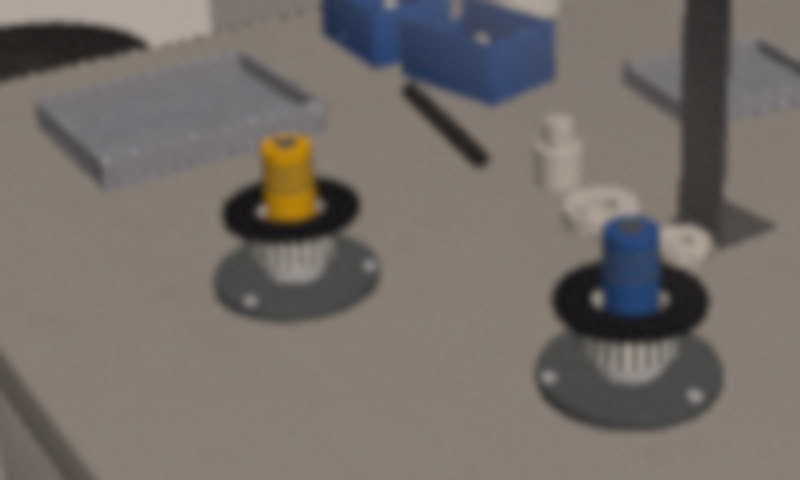

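The blue head top is at about (329,230) in the top view, and the large tray spans 0.155 x 0.13 m centred near (0.505, 0.323). I'll work out the approach next.

```bash
cat >> h.py <<'E'
from scipy.spatial.transform import Rotation as Ro
def R(o=None):
    o=o or bot.get_obs(); w,x,y,z=o["tool_rot"]; return Ro.from_quat([x,y,z,w])
def delta(target):
    o=bot.get_obs(); r=R(o); return (r.inv().apply(np.array(target)-o["eef_pos"])*1000).round(1)
def state():
    o=bot.get_obs(); print("t",round(float(o["t"]),2),"p",np.round(o["eef_pos"],4),"F",np.round(o["contact_force"],1),"w",round(float(o["gripper_width"]),3)); print(R(o).as_matrix().round(3).tolist())
E
python3 - <<'E'
from h import *
state()
d=delta([0.553,-0.1,0.2]); print(d, d/15)
for n in ["top"]:
    im=cv2.imread(f"pics/{n}0.png"); 
    print(plane("top",(329.3,229.6),.084),plane("top",(326.6,231.2),.048),plane("top",(256,262),.084))
print(tri((329.3,229.6),"top",(287.7,226.5),"side"))
# collar fit
g=cv2.cvtColor(im,cv2.COLOR_BGR2GRAY); m=cv2.inRange(g,0,62)[200:300,225:350]
N,l,s,ce=cv2.connectedComponentsWithStats(m)
for i in range(1,N):
    if s[i,4]>300:
        c,_=cv2.findContours((l==i).astype(np.uint8),cv2.RETR_EXTERNAL,cv2.CHAIN_APPROX_NONE); e=cv2.fitEllipse(c[0]); uv=np.array(e[0])+[225,200]; print(e,uv,plane("top",uv,.048))
E
```

```text
t 0.1 p [ 0.1785 -0.6504  0.2304] F [ 0.2 -0.1  0.1] w 1.004
[[0.265, -0.964, -0.001], [-0.964, -0.265, 0.002], [-0.002, 0.0, -1.0]]
[-431.6 -506.8   31.1] [-28.77333333 -33.78666667   2.07333333]
[[ 0.55324076 -0.09800993  0.084     ]] [[ 0.5523275  -0.09761316  0.048     ]] [[0.47039034 0.088761   0.084     ]]
(array([ 0.55286143, -0.09789252,  0.08273657]), np.float64(0.001204328043826322))
((101.16284942626953, 30.957345962524414), (26.0394229888916, 27.189748764038086), 150.1967315673828) [326.16284943 230.95734596] [[ 0.55295728 -0.09647713  0.048     ]]
((30.760757446289062, 62.540626525878906), (27.224504470825195, 27.67649269104004), 4.181694030761719) [255.76075745 262.54062653] [[0.46960344 0.08876532 0.048     ]]
```

apply_moves(
  increments=[
    [-20,-24,0,0,0,0,-1],
    [-36,-42,0,0,0,0,-1],
    [-36,-42,0,0,0,0,-1],
    [-36,-42,0,0,0,0,-1],
    [-36,-42,0,0,0,0,-1],
    [-36,-42,0,0,0,0,-1],
    [-36,-42,0,0,0,0,-1],
    [-36,-42,0,0,0,0,-1],
  ],
  grip_force=30,
)

```text
t: 1.1
eef_pos: [0.4158, -0.2968, 0.2272]
tool_rot: [0.0, 0.792, -0.61, -0.003]
contact_force: [0.8, -0.3, 0.5]
gripper_width: 1.006
```

```bash
python3 -c "
from h import *
state(); print(delta([0.553,-0.098,0.2]))"
```

```text
t 1.1 p [ 0.4158 -0.2968  0.2272] F [ 0.8 -0.3  0.5] w 1.006
[[0.255, -0.967, -0.005], [-0.967, -0.255, 0.003], [-0.005, 0.004, -1.0]]
[-157.  -183.6   27.1]
```

apply_moves(
  increments=[
    [-36,-42,3,0,0,0,-0.1],
    [-36,-42,3,0,0,0,-0.1],
    [-33,-38,3,0,0,0,-0.1],
    [-25,-30,3,0,0,0,-0.1],
    [-15,-18,3,0,0,0,-0.1],
    [-5,-6,3,0,0,0,-0.1],
    [0,0,0,0,0,0,-0.1],
    [0,0,0,0,0,0,-0.1],
  ],
)

```text
t: 2.1
eef_pos: [0.5504, -0.0966, 0.2069]
tool_rot: [0.001, 0.794, -0.608, -0.004]
contact_force: [-0.7, -0.2, 0.0]
gripper_width: 0.549
```

```bash
python3 -c "
from h import *
state(); print(delta([0.553,-0.098,0.2]))
c=imaging.get_calibration('wrist'); im=imaging.read_camera('wrist'); cv2.imwrite('pics/w1.png',im[:,:,::-1]); print(c)
"
```

```text
t 2.1 p [ 0.5504 -0.0966  0.2069] F [-0.7 -0.2  0. ] w 0.549
[[0.261, -0.965, -0.008], [-0.965, -0.261, 0.004], [-0.006, 0.006, -1.0]]
[ 2.1 -2.2  6.9]
{'K': array([[339.10402034,   0.        , 254.17884632],
       [  0.        , 339.10402034, 188.56269396],
       [  0.        ,   0.        ,   1.        ]]), 'k1': -0.07231126891764061, 'extrinsics': array([[ 0.26109904, -0.92633089, -0.27154811,  0.61869002],
       [-0.96528977, -0.25245934, -0.06693235, -0.07998359],
       [-0.00655335,  0.27959859, -0.96009462,  0.34997007],
       [ 0.        ,  0.        ,  0.        ,  1.        ]])}
```

View pics/w1.png

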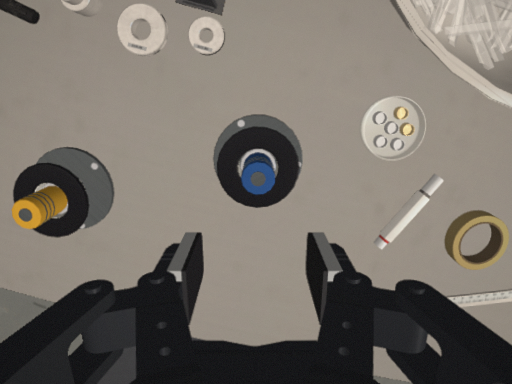

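The wrist view shows the blue head top at about (258,180), the collar ring around (257,167) and the half-open finger tips at (202,233) and (307,233). I'll refine the position from it.

```bash
python3 - <<'E'
from h import *
c=imaging.get_calibration('wrist'); im=cv2.imread('pics/w1.png'); g=cv2.cvtColor(im,cv2.COLOR_BGR2GRAY); h=cv2.cvtColor(im,cv2.COLOR_BGR2HSV)
cv2.imwrite('pics/w1c.png',cv2.resize(im[100:280,170:340],None,fx=3.3,fy=3.3,interpolation=cv2.INTER_CUBIC))
m=((cv2.inRange(g,0,45)>0)|(cv2.inRange(h,(100,100,30),(125,255,255))>0)).astype(np.uint8)[100:220,190:320]
m=cv2.morphologyEx(m,cv2.MORPH_OPEN,np.ones((3,3)))
cs,_=cv2.findContours(m,cv2.RETR_EXTERNAL,cv2.CHAIN_APPROX_NONE); k=max(cs,key=cv2.contourArea); e=cv2.fitEllipse(cv2.convexHull(k)); uv=np.array(e[0])+[190,100]
print(e,uv,plane('wrist',uv,.048,c)); print(plane('wrist',(258,180),.084,c))
f=plane('wrist',[(202,233),(307,233)],.21,c); print(f,f.mean(0),np.linalg.norm(f[0]-f[1]))
E
```

```text
((67.32009887695312, 66.39724731445312), (79.79778289794922, 80.69332122802734), 86.75142669677734) [257.32009888 166.39724731] [[ 0.55427266 -0.09846242  0.048     ]]
[[ 0.55120852 -0.09978016  0.084     ]]
[[ 0.55284028 -0.07271363  0.21      ]
 [ 0.56524881 -0.11813601  0.21      ]] [ 0.55904455 -0.09542482  0.21      ] 0.04708676879723231
```

View pics/w1c.png

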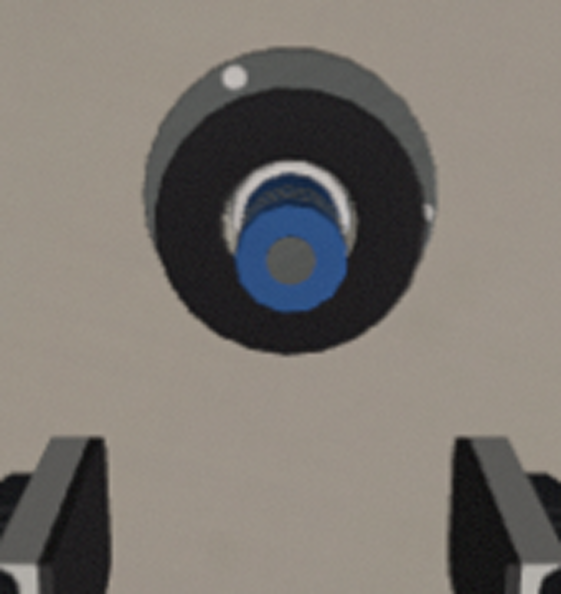

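apply_moves(
  increments=[
    [2.5,-2,10,0.4,0.3,0,-0.1],
    [0,0,25,0,0,0,-0.1],
    [0,0,25,0,0,0,-0.1],
    [0,0,25,0,0,0,-0.1],
    [0,0,25,0,0,0,-0.1],
    [0,0,20,0,0,0,-0.1],
    [0,0,10,0,0,0,-0.1],
    [0,0,0,0,0,0,-0.1],
  ],
)

```text
t: 3.15
eef_pos: [0.5511, -0.1058, 0.0605]
tool_rot: [0.0, 0.791, -0.612, 0.002]
contact_force: [0.0, -0.5, -0.1]
gripper_width: 0.551
```

```bash
python3 -c "
from h import *
state(); print(delta([0.553,-0.0985,0.06]))
for n in ['wrist','side']:
  im=imaging.read_camera(n); cv2.imwrite('pics/%s2.png'%n,im[:,:,::-1])
  if n=='side': cv2.imwrite('pics/side2c.png',cv2.resize(im[150:300,200:370,::-1],None,fx=3.5,fy=3.5))
"
```

```text
t 3.15 p [ 0.5511 -0.1058  0.0605] F [ 0.  -0.5 -0.1] w 0.551
[[0.252, -0.968, 0.002], [-0.968, -0.252, -0.002], [0.003, -0.002, -1.0]]
[-6.6 -3.7  0.5]
```

View pics/wrist2.png

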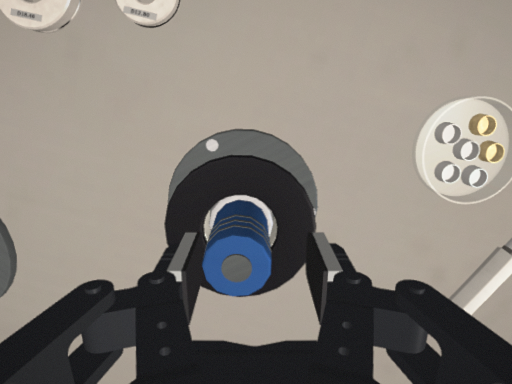

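View pics/side2c.png

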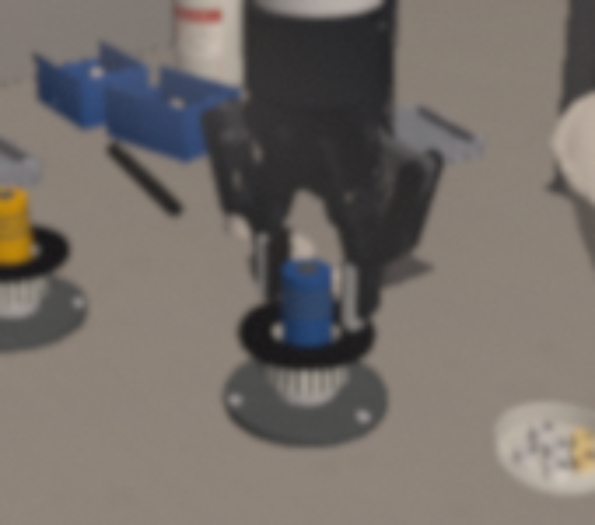

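The wrist view shows the head top at (237,268), off-centre towards the left finger. This agrees with the measured 6.6 mm drift, so I'll correct it.

apply_moves(
  increments=[
    [-6.5,-3.5,0,0,0,0,-0.1],
    [0,0,0,0,0,0,-0.1],
    [0,0,0,0,0,0,-0.1],
    [0,0,0,0,0,0,-0.1],
    [0,0,0,0,0,0,-0.1],
    [0,0,0,0,0,0,-0.1],
    [0,0,0,0,0,0,-0.1],
    [0,0,0,0,0,0,-0.1],
  ],
)

```text
t: 4.25
eef_pos: [0.5553, -0.0982, 0.0637]
tool_rot: [-0.001, 0.791, -0.612, 0.004]
contact_force: [-0.3, -0.3, 0.8]
gripper_width: 0.547
```

```bash
python3 - <<'E'
from h import *
state(); print(delta([0.553,-0.0985,0.06]))
c=imaging.get_calibration('wrist'); im=imaging.read_camera('wrist')[:,:,::-1]; cv2.imwrite('pics/w3.png',im)
h=cv2.cvtColor(im,cv2.COLOR_BGR2HSV); m=cv2.inRange(h,(0,0,60),(180,110,110))  # grey screw in head top
N,l,s,ce=cv2.connectedComponentsWithStats(m)
for i in range(1,N):
    if 300<s[i,4]<1500: print(s[i],ce[i],plane('wrist',ce[i],.084,c))
E
```

```text
t 4.25 p [ 0.5553 -0.0982  0.0637] F [-0.3 -0.3  0.8] w 0.547
[[0.252, -0.968, 0.008], [-0.968, -0.252, -0.003], [0.005, -0.007, -1.0]]
[-0.3  2.4  3.7]
[220 224  66  43 459] [252.61655773 238.62309368] [[ 0.56855019 -0.09494895  0.084     ]]
[167 232  30  50 535] [181.6953271  251.95700935] [[ 0.5557401  -0.06886268  0.084     ]]
[239 264  28  27 608] [252.41118421 276.47861842] [[ 0.55220198 -0.09909645  0.084     ]]
```

View pics/w3.png

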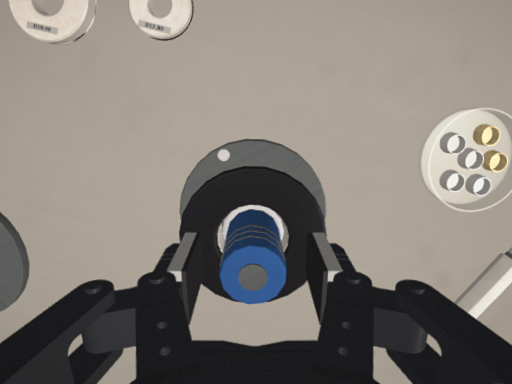

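apply_moves(
  increments=[
    [0,2,4,-0.4,-0.3,0,-0.1],
    [0,0,4,0,0,0,-0.1],
    [0,0,4,0,0,0,-0.1],
    [0,0,4,0,0,0,-0.1],
    [0,0,4,0,0,0,-0.1],
    [0,0,3,0,0,0,-0.1],
    [0,0,2,0,0,0,-0.1],
    [0,0,0,0,0,0,-0.1],
  ],
)

```text
t: 5.3
eef_pos: [0.5533, -0.0988, 0.0381]
tool_rot: [0.0, 0.791, -0.612, -0.0]
contact_force: [-1.9, 0.8, 6.4]
gripper_width: 0.553
```

```bash
python3 - <<'E'
from h import *
state(); print(delta([0.5525,-0.0987,0.035]))
im=imaging.read_camera('side')
state()
cv2.imwrite('pics/side4c.png',cv2.resize(im[150:300,200:370,::-1],None,fx=3.5,fy=3.5))
E
```

```text
t 5.3 p [ 0.5533 -0.0988  0.0381] F [-1.9  0.8  6.4] w 0.553
[[0.252, -0.968, -0.001], [-0.968, -0.252, -0.0], [0.0, 0.001, -1.0]]
[-0.3  0.7  3.1]
t 5.35 p [ 0.5533 -0.0989  0.0382] F [-2.2  0.4  7.3] w 0.555
[[0.252, -0.968, -0.001], [-0.968, -0.252, -0.0], [0.0, 0.001, -1.0]]
```

View pics/side4c.png

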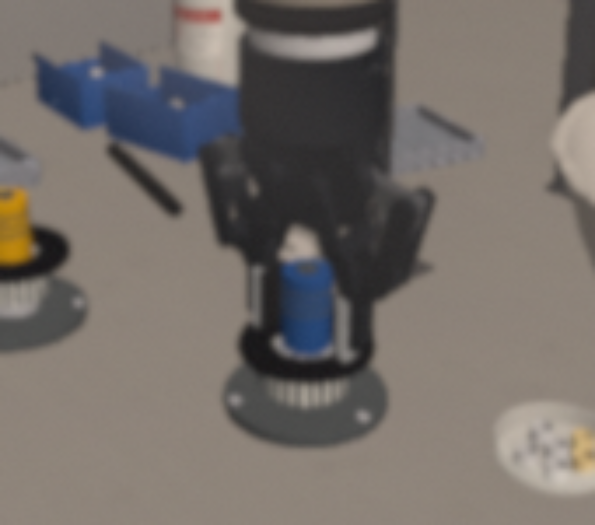

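The side view shows both tips resting on the ring astride the head, with the collar partly down (force 6–7 N, so roughly 5–6 mm). I'll press further.

apply_moves(
  increments=[
    [0,0.5,2,0,0,0,-0.1],
    [0,0,2,0,0,0,-0.1],
    [0,0,1,0,0,0,-0.1],
    [0,0,0,0,0,0,-0.1],
    [0,0,0,0,0,0,-0.1],
    [0,0,0,0,0,0,-0.1],
    [0,0,0,0,0,0,-0.1],
    [0,0,0,0,0,0,-0.1],
  ],
)

```text
t: 6.35
eef_pos: [0.5533, -0.0988, 0.0374]
tool_rot: [0.001, 0.791, -0.612, 0.001]
contact_force: [-2.8, -0.2, 6.9]
gripper_width: 0.554
```

```bash
python3 - <<'E'
from h import *
state(); print(delta([0.5525,-0.0987,0.035]))
im=imaging.read_camera('side')
state()
cv2.imwrite('pics/side5c.png',cv2.resize(im[150:300,200:370,::-1],None,fx=3.5,fy=3.5))
E
```

```text
t 6.35 p [ 0.5533 -0.0988  0.0374] F [-2.8 -0.2  6.9] w 0.554
[[0.252, -0.968, 0.0], [-0.968, -0.252, -0.002], [0.002, 0.0, -1.0]]
[-0.3  0.8  2.4]
t 6.4 p [ 0.5533 -0.0988  0.0375] F [-2.8  0.   7.7] w 0.554
[[0.252, -0.968, 0.0], [-0.968, -0.252, -0.002], [0.002, 0.0, -1.0]]
```

View pics/side5c.png

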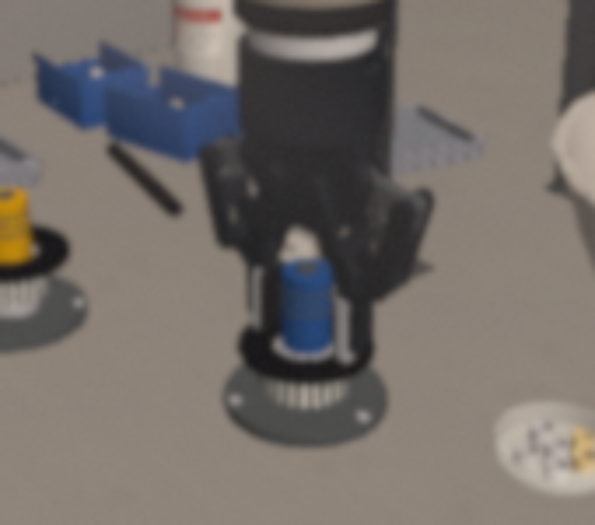

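Zero rows relax the push because each re-anchors to the measured pose. I'll keep a steady downward command instead.

apply_moves(
  increments=[
    [0,0.5,3,0,0,0,-0.1],
    [0,0,3,0,0,0,-0.1],
    [0,0,3,0,0,0,-0.1],
    [0,0,3,0,0,0,-0.1],
    [0,0,2,0,0,0,-0.1],
    [0,0,2,0,0,0,-0.1],
    [0,0,2,0,0,0,-0.1],
    [0,0,2,0,0,0,-0.1],
  ],
)

```text
t: 7.4
eef_pos: [0.5535, -0.0987, 0.0335]
tool_rot: [0.003, 0.791, -0.612, 0.002]
contact_force: [-8.1, 0.2, 23.8]
gripper_width: 0.549
```

```bash
python3 - <<'E'
from h import *
state(); print(delta([0.5525,-0.0987,0.035]))
im=imaging.read_camera('side')
state()
cv2.imwrite('pics/side6c.png',cv2.resize(im[150:300,200:370,::-1],None,fx=3.5,fy=3.5))
E
```

```text
t 7.4 p [ 0.5535 -0.0987  0.0335] F [-8.1  0.2 23.8] w 0.549
[[0.251, -0.968, 0.001], [-0.968, -0.251, -0.007], [0.007, 0.001, -1.0]]
[-0.2  1.  -1.5]
t 7.45 p [ 0.5535 -0.0987  0.0334] F [-6.6  0.2 23.6] w 0.551
[[0.251, -0.968, 0.0], [-0.968, -0.251, -0.007], [0.007, 0.001, -1.0]]
```

View pics/side6c.png

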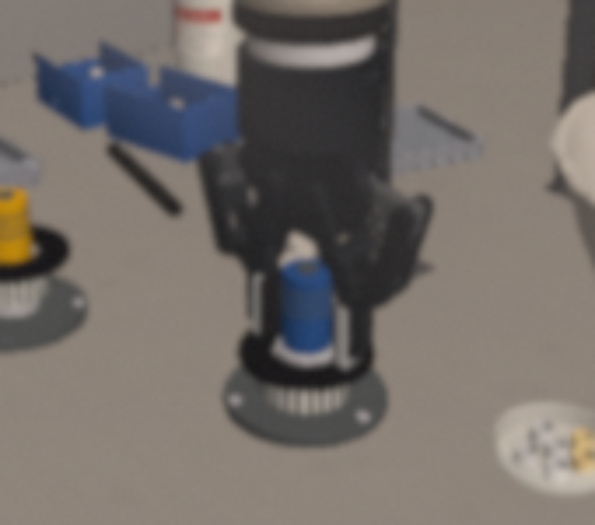

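Force rose to 24 N, so the collar is on its stop. Next I'll close on the head while keeping light pressure.

apply_moves(
  increments=[
    [0,0,0.5,0,0,0,0.2],
    [0,0,0.5,0,0,0,1],
    [0,0,0.5,0,0,0,1],
    [0,0,0.5,0,0,0,1],
    [0,0,0.5,0,0,0,1],
    [0,0,0.5,0,0,0,1],
    [0,0,0.5,0,0,0,1],
    [0,0,0.5,0,0,0,1],
  ],
  grip_force=50,
)

```text
t: 8.45
eef_pos: [0.554, -0.0976, 0.0359]
tool_rot: [0.003, 0.791, -0.612, 0.003]
contact_force: [-3.5, 0.7, 10.0]
gripper_width: 0.341
```

```bash
python3 - <<'E'
from h import *
state(); print(delta([0.5525,-0.0987,0.035]))
im=imaging.read_camera('side')
state()
cv2.imwrite('pics/side7c.png',cv2.resize(im[150:300,200:370,::-1],None,fx=3.5,fy=3.5))
E
```

```text
t 8.45 p [ 0.554  -0.0976  0.0359] F [-3.5  0.7 10. ] w 0.341
[[0.25, -0.968, 0.002], [-0.968, -0.25, -0.008], [0.009, 0.0, -1.0]]
[0.7 1.7 0.9]
t 8.5 p [ 0.554  -0.0976  0.0359] F [-2.6 -0.7  9.6] w 0.338
[[0.25, -0.968, 0.002], [-0.968, -0.25, -0.008], [0.009, 0.0, -1.0]]
```

View pics/side7c.png

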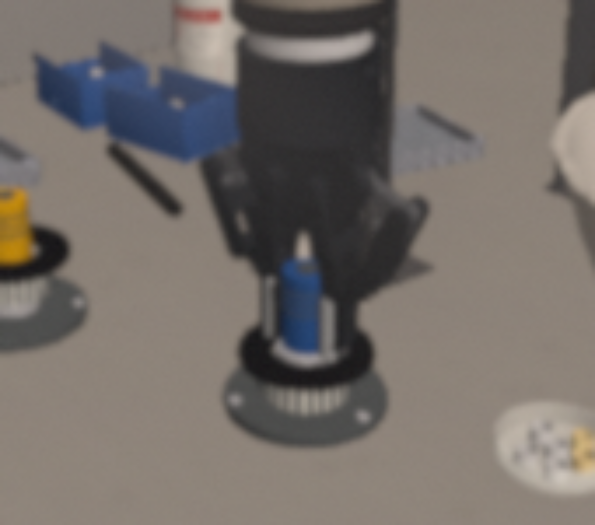

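The head is gripped at a 29 mm opening with about 10 N, so the collar is still practically at its stop. Now the lift.

apply_moves(
  increments=[
    [0,0,-4,0,0,0,1],
    [0,0,-6,0,0,0,1],
    [0,0,-8,0,0,0,1],
    [0,0,-8,0,0,0,1],
    [0,0,-8,0,0,0,1],
    [0,0,-8,0,0,0,1],
    [0,0,-8,0,0,0,1],
    [0,0,-8,0,0,0,1],
  ],
)

```text
t: 9.5
eef_pos: [0.5532, -0.0969, 0.0965]
tool_rot: [0.003, 0.791, -0.612, 0.003]
contact_force: [-0.1, 0.4, -1.6]
gripper_width: 0.317
```

```bash
python3 - <<'E'
from h import *
state(); 
im=imaging.read_camera('side')
state()
cv2.imwrite('pics/side8c.png',cv2.resize(im[150:300,200:370,::-1],None,fx=3.5,fy=3.5))
E
```

```text
t 9.5 p [ 0.5532 -0.0969  0.0965] F [-0.1  0.4 -1.6] w 0.317
[[0.251, -0.968, 0.0], [-0.968, -0.251, -0.008], [0.008, 0.002, -1.0]]
t 9.55 p [ 0.5538 -0.0969  0.0975] F [-0.4  0.  -0.2] w 0.308
[[0.251, -0.968, 0.002], [-0.968, -0.251, -0.008], [0.008, 0.0, -1.0]]
```

View pics/side8c.png

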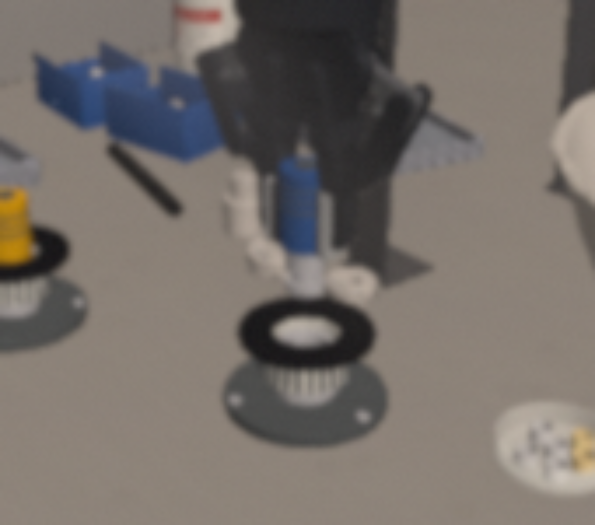

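The adapter is out, shank fully visible, and the collar has sprung back up. I'll carry it to the tray.

apply_moves(
  increments=[
    [0,0,-20,0,0,0,1],
    [-15,-2,-20,0,0,0,1],
    [-30,-4,-15,0,0,0,1],
    [-42,-6,0,0,0,0,1],
    [-45,-6,0,0,0,0,1],
    [-45,-6,0,0,0,0,1],
    [-45,-6,0,0,0,0,1],
    [-45,-6,0,0,0,0,1],
  ],
  grip_force=70,
)

```text
t: 10.55
eef_pos: [0.5227, 0.1735, 0.1531]
tool_rot: [0.003, 0.788, -0.616, 0.005]
contact_force: [0.3, 0.2, -1.5]
gripper_width: 0.312
```

```bash
python3 -c "
from h import *
state(); print(delta([0.505,0.323,0.15]))"
```

```text
t 10.55 p [0.5227 0.1735 0.1531] F [ 0.3  0.2 -1.5] w 0.312
[[0.241, -0.971, 0.004], [-0.971, -0.241, -0.01], [0.011, -0.001, -1.0]]
[-149.4  -18.8    1.6]
```

apply_moves(
  increments=[
    [-42,-5,0,0,0,0,1],
    [-40,-5,0,0,0,0,1],
    [-32,-4,0,0,0,0,1],
    [-20,-3,0,0,0,0,1],
    [-10,-2,0,0,0,0,1],
    [-5,0,0,0,0,0,1],
    [0,0,0,0,0,0,1],
    [0,0,0,0,0,0,1],
  ],
)

```text
t: 11.55
eef_pos: [0.5038, 0.328, 0.1515]
tool_rot: [0.003, 0.788, -0.616, 0.005]
contact_force: [0.1, -0.9, -1.4]
gripper_width: 0.309
```

```bash
python3 - <<'E'
from h import *
state(); print(delta([0.505,0.323,0.15]))
for n in ['wrist','side']:
  im=imaging.read_camera(n); cv2.imwrite(f'pics/{n}9.png',im[:,:,::-1])
E
```

```text
t 11.55 p [0.5038 0.328  0.1515] F [ 0.1 -0.9 -1.4] w 0.309
[[0.242, -0.97, 0.003], [-0.97, -0.242, -0.011], [0.012, -0.001, -1.0]]
[5.1 0.  1.6]
```

View pics/wrist9.png

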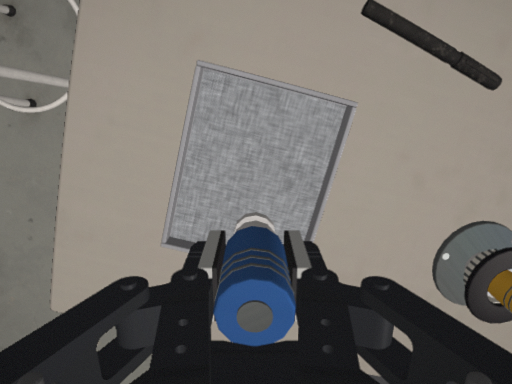

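View pics/side9.png

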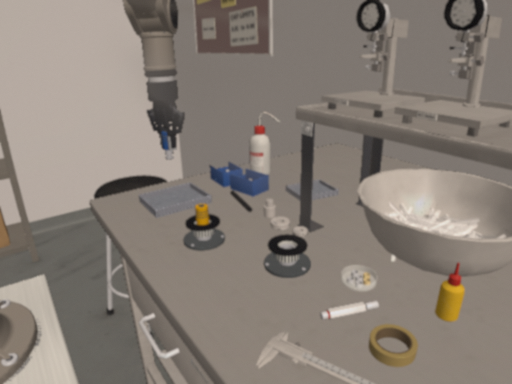

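The wrist view shows the adapter held upright, with tray corners at (198,62), (357,103) and (163,242). I'll check the tray centre from those.

```bash
python3 - <<'E'
from h import *
p=plane('wrist',[(198,62),(357,103),(163,242)],.022); print(p.round(3),(p[1]+p[2])/2)
print(delta([0.505,0.323,0.045]))
E
```

```text
[[0.584 0.39  0.022]
 [0.584 0.262 0.022]
 [0.43  0.39  0.022]] [0.50701126 0.32589516 0.022     ]
[4.100e+00 1.000e-01 1.066e+02]
```

apply_moves(
  increments=[
    [2,0,15,0,-0.6,0,1],
    [0,0,20,0,0,0,1],
    [0,0,20,0,0,0,1],
    [0,0,20,0,0,0,1],
    [0,0,15,0,0,0,1],
    [0,0,10,0,0,0,1],
    [0,0,5,0,0,0,1],
    [0,0,0,0,0,0,1],
  ],
)

```text
t: 12.65
eef_pos: [0.5049, 0.3216, 0.0391]
tool_rot: [0.001, 0.787, -0.617, 0.0]
contact_force: [-0.5, -0.1, -1.6]
gripper_width: 0.309
```

```bash
python3 - <<'E'
from h import *
state(); print(delta([0.507,0.325,0.032]))
im=imaging.read_camera('side')
cv2.imwrite('pics/side10c.png',cv2.resize(im[120:240,100:250,::-1],None,fx=4,fy=4))
E
```

```text
t 12.65 p [0.5049 0.3216 0.0391] F [-0.5 -0.1 -1.6] w 0.309
[[0.238, -0.971, -0.001], [-0.971, -0.238, -0.001], [0.001, 0.001, -1.0]]
[-2.8 -2.9  7. ]
```

View pics/side10c.png

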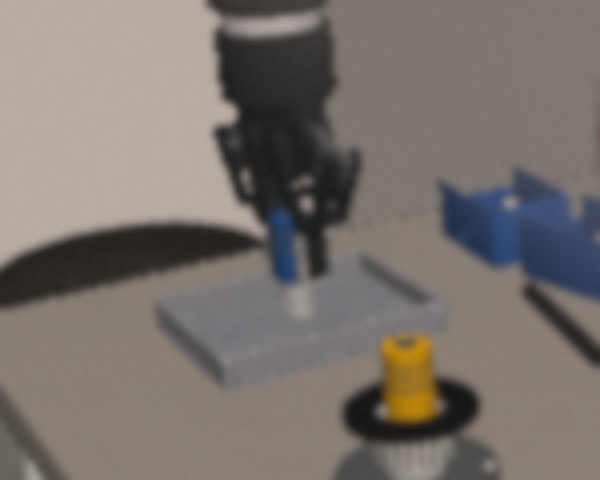

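The adapter is in the tray, just above the felt. I'll lower it slowly to contact.

apply_moves(
  increments=[
    [0,0,2,0,0,0,1],
    [0,0,1.5,0,0,0,1],
    [0,0,1.5,0,0,0,1],
    [0,0,1,0,0,0,1],
    [0,0,1,0,0,0,1],
    [0,0,1,0,0,0,1],
    [0,0,1,0,0,0,1],
    [0,0,1,0,0,0,1],
  ],
)

```text
t: 13.7
eef_pos: [0.5062, 0.3227, 0.033]
tool_rot: [-0.001, 0.787, -0.617, 0.001]
contact_force: [-2.9, -2.5, 9.3]
gripper_width: 0.305
```

It has touched down with about 10 N at the expected height. I'll release it gently.

apply_moves(
  increments=[
    [0,0,-0.3,0,0,0,1],
    [0,0,0,0,0,0,0.3],
    [0,0,0,0,0,0,0.1],
    [0,0,0,0,0,0,-0.1],
    [0,0,0,0,0,0,-0.1],
    [0,0,0,0,0,0,-0.1],
    [0,0,0,0,0,0,-0.1],
    [0,0,0,0,0,0,-0.1],
  ],
)

```text
t: 14.7
eef_pos: [0.5066, 0.3231, 0.0334]
tool_rot: [-0.001, 0.787, -0.617, 0.001]
contact_force: [-0.1, 1.0, 0.6]
gripper_width: 0.552
```

```bash
python3 - <<'E'
from h import *
state()
for n in ['wrist','side']:
  im=imaging.read_camera(n); cv2.imwrite(f'pics/{n}11.png',im[:,:,::-1])
E
```

```text
t 14.7 p [0.5066 0.3231 0.0334] F [-0.1  1.   0.6] w 0.552
[[0.238, -0.971, 0.004], [-0.971, -0.238, 0.001], [0.0, -0.004, -1.0]]
```

View pics/wrist11.png

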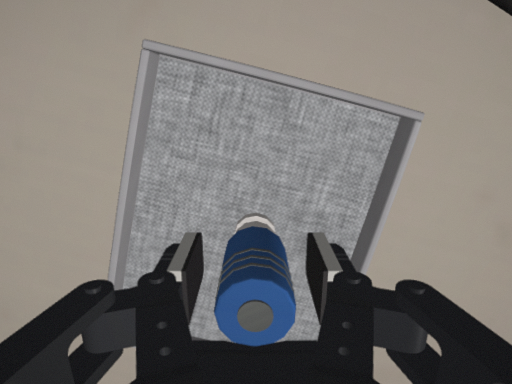

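The adapter stands free between the open pads. I'll raise straight up.

apply_moves(
  increments=[
    [0,0,-5,0,0,0,-0.1],
    [0,0,-10,0,0,0,-0.1],
    [0,0,-20,0,0,0,-0.1],
    [0,0,-25,0,0,0,-0.1],
    [0,0,-25,0,0,0,-0.1],
    [0,0,-25,0,0,0,-0.1],
    [0,0,-20,0,0,0,-0.1],
    [0,0,-10,0,0,0,-0.1],
  ],
)

```text
t: 15.8
eef_pos: [0.5067, 0.3239, 0.1862]
tool_rot: [-0.004, 0.787, -0.617, 0.002]
contact_force: [-0.2, -0.3, 0.3]
gripper_width: 0.55
```

apply_moves(
  increments=[
    [0,0,0,0,0,0,-0.1],
    [0,0,0,0,0,0,-0.1],
    [0,0,0,0,0,0,-0.1],
    [0,0,0,0,0,0,-0.1],
    [0,0,0,0,0,0,-0.1],
    [0,0,0,0,0,0,-0.1],
    [0,0,0,0,0,0,-0.1],
    [0,0,0,0,0,0,-0.1],
  ],
)

```text
t: 16.8
eef_pos: [0.5057, 0.3232, 0.1847]
tool_rot: [-0.003, 0.787, -0.617, 0.002]
contact_force: [0.6, 0.2, 0.8]
gripper_width: 0.55
```

```bash
python3 - <<'E'
from h import *
state()
c=imaging.get_calibration('wrist'); im=imaging.read_camera('wrist'); cv2.imwrite('pics/w12.png',im[:,:,::-1])
im=imaging.read_camera('side'); cv2.imwrite('pics/s12.png',im[:,:,::-1])
h=cv2.cvtColor(im,cv2.COLOR_RGB2HSV); 
ce=cv2.connectedComponentsWithStats(cv2.inRange(h,(12,150,100),(30,255,255)))
for s,x in zip(ce[2],ce[3]):
    if 150<s[4]<400: print("yellow side",s,x)
E
```

```text
t 16.8 p [0.5057 0.3232 0.1847] F [0.6 0.2 0.8] w 0.55
[[0.239, -0.971, 0.006], [-0.971, -0.239, 0.002], [-0.001, -0.006, -1.0]]
yellow side [196 204  13  22 234] [202.01282051 214.90598291]
```

View pics/w12.png

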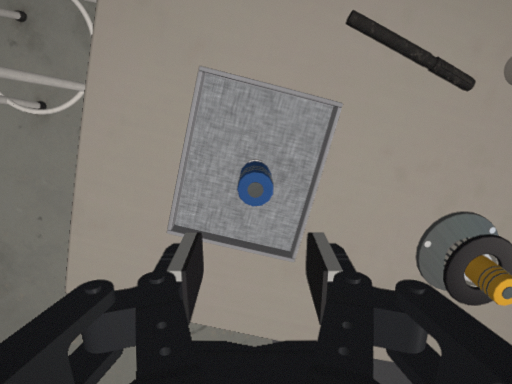

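View pics/s12.png

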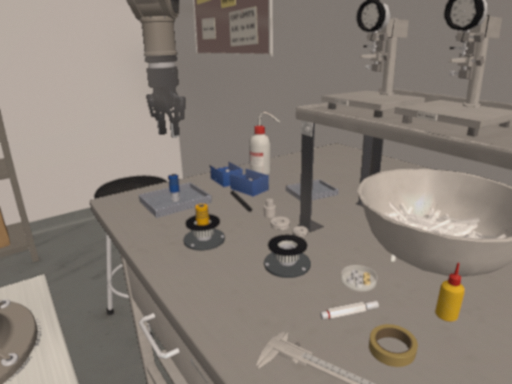

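The adapter stands near the tray centre (wrist view, 255,188). The blue holder's collar is up, the yellow adapter is unmoved and the gripper is clear, so I'm handing in.

```bash
python3 -c "
from station import bot
print(bot.hand_in())"
```

```text
the job is handed in; nothing more can be done
None
```

The blue adapter is out of its holder and standing upright near the centre of the larger felt-lined tray. I handed the job in at about 17 s of the 38 s allowed. The hand-in reports no verdict, so what follows rests on my own checks.

**What I did:** I pressed the collar to its stop with the half-open fingers, where the force peaked at about 24 N. I then closed on the head with the collar still down, drew the adapter straight up and carried it over. I lowered it until it touched the felt, released it and backed the gripper off about 15 cm.

**Last checks:**
- **Collar:** the blue holder's collar looks fully sprung up in the side view; I judged this by eye and did not measure it.
- **Yellow adapter:** it has not moved. Its centroid in the side picture shifted by only about 0.2 px from the start.
- **Contact:** the robot touches nothing, with a force reading of about 1 N, which is within noise.

**Disagreements along the way:**
- The arm was about 7 mm off sideways after the descent onto the holder, which I corrected before pressing.
- The first extra press barely lowered the collar, so I repeated it with a steady downward command.

No other check failed.

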